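# Index the ring carousel to its next hole

### The job

The ring under the dial gauge has been measured. Press the red index plunger down with the fingertips, turn the table with it clockwise (seen from above) to the next hole and let the plunger spring fully up into it, so that the table is locked with the next ring under the gauge. Pick nothing up, and take the hand away at the end: the rings stay on their stubs untouched, and the gauge and the other things on the desk are left alone.

Things in the scene. Friction and masses are not known exactly. Their poses are not given: they have to be found in the camera images.
- carousel: Fixed round green base, 260 mm across. Origin: on its turning axis, at desk height; z up. On top (30 mm above the desk) a steel index plate with a circular slot, widened to six round holes 60 degrees apart, 105 mm from the axis. Seen from the axis the plunger's first hole lies along -x, the dial gauge 60 degrees clockwise from +x, with its column 148 mm out on that bearing.
- turntable (a joint): Turn of the round aluminium table (148 mm across, face 44 mm above the desk) about the carousel's axis, rad; 0 at the start, plunger in its hole; grows clockwise seen from above; next hole at 1.047 (60 degrees). Slight friction (0.1 N m, so 1 N at the plunger), no spring. A short dark arm on the table carries the plunger 105 mm from the axis.
- plunger (a joint): How far the plunger is pressed down, m: 0 up (thick collar fills the hole and locks the table, 1.5 mm side play), 0.0115 lower stop; spring 3 N up to 6.5 N. Beyond 0.0065 the collar is clear below the plate and the table can turn. Let go between holes it stays caught 6 mm down under the plate; pushed on sideways, it springs up within about 3 mm of a hole.
- plunger_top (a point): Centre of the flat top of the plunger's red mushroom knob (35 mm across, 14 mm high, rubber disc on top), 74 mm above the desk when up. It moves with the table on a circle of 105 mm radius about the axis. The dark boss under it is 33 mm across, 51 mm high. Pressed from above, the knob is carried along sideways by the fingertip's friction.
- gauge_foot (a point): Centre of the underside of the dial gauge's small round foot (17 mm across), 57 mm above the desk, 4 mm above the rings that pass under it, 50 mm from the carousel's axis. Fixed to the base.
- ring_0: Gold-coloured bearing ring, about 31 mm across and 9 mm high, lying loose over a steel locating stub on the table, nearest the arm. Origin: centre of its underside, 44 mm above the desk, 50 mm from the axis.
- ring_1: Gold-coloured bearing ring, about 31 mm across and 9 mm high, lying loose over a steel locating stub on the table, 60 degrees anticlockwise from the arm seen from above. Origin: centre of its underside, 44 mm above the desk, 50 mm from the axis.
- ring_2: Gold-coloured bearing ring, about 31 mm across and 9 mm high, lying loose over a steel locating stub on the table, 120 degrees anticlockwise from the arm; it starts under the dial gauge. Origin: centre of its underside, 44 mm above the desk, 50 mm from the axis.
- ring_3: Gold-coloured bearing ring, about 31 mm across and 9 mm high, lying loose over a steel locating stub on the table, opposite the arm; it is the next to come under the dial gauge. Origin: centre of its underside, 44 mm above the desk, 50 mm from the axis.
- ring_4: Gold-coloured bearing ring, about 31 mm across and 9 mm high, lying loose over a steel locating stub on the table, 120 degrees clockwise from the arm. Origin: centre of its underside, 44 mm above the desk, 50 mm from the axis.
- ring_5: Gold-coloured bearing ring, about 31 mm across and 9 mm high, lying loose over a steel locating stub on the table, 60 degrees clockwise from the arm. Origin: centre of its underside, 44 mm above the desk, 50 mm from the axis.
- micrometer: Micrometer, 46 x 140 x 14 mm, lying on the desk in front of the carousel. Loose bystander; origin at the centre of its underside.
- marker: Marker pen, white and red, 112 mm long, on the desk beside the blue tray stack. Loose bystander; origin at the centre of its underside.
- screwdriver: Small red screwdriver, 143 mm long, at the right. Loose bystander; origin at the centre of its underside.
- scissors: Scissors with blue handles, 199 mm long, at the far right. Loose bystander; origin at the centre of its underside.
- tape_roll: Roll of masking tape, 104 mm across, 24 mm high, at the right. Loose bystander; origin at the centre of its underside.
- caliper: Digital caliper, 235 mm long, on the left of the desk. Loose bystander; origin at the centre of its underside.
- dial_gauge: Dial gauge with a white face on a steel column, part of the carousel's base; its frame is that of carousel. The dial (59 mm across, centre 125 mm above the desk, 39 to 62 mm from the axis) looks across the axis; a level bar joins it to the column (16 mm thick, 150 mm high, 148 mm from the axis). Highest point 165 mm.

How it is judged (in metres and radians):
On the way, in this order (a step that is already met when the one before it is completed fails the run):
1. the plunger is pressed in (over 6 mm) while the table still stands at the first hole (value of joint plunger above 0.006 m and value of joint turntable between -0.06 and 0.06 rad), for 0.02 s.
2. the table has turned half of the way clockwise with the plunger still in (value of joint plunger above 0.0045 m and value of joint turntable between 0.5 and 0.95 rad), for 0.02 s.
At the end, for the whole second after the job is handed in: The plunger is fully up (within 1.5 mm) in the next hole clockwise, the table at rest at 1.047 rad +- 0.03, the next ring centred under the gauge's foot within 6 mm, all six rings flat on the table over their stubs (height within 3 mm) (value of joint plunger below 0.0015 m and value of joint turntable between 1.017 and 1.077 rad and velocity of joint turntable between -0.02 and 0.02 rad/s and horizontal distance between ring_3 and gauge_foot below 0.006 m and z of ring_0 in the frame of carousel between 0.041 and 0.047 m and z of ring_1 in the frame of carousel between 0.041 and 0.047 m and z of ring_2 in the frame of carousel between 0.041 and 0.047 m and z of ring_3 in the frame of carousel between 0.041 and 0.047 m and z of ring_4 in the frame of carousel between 0.041 and 0.047 m and z of ring_5 in the frame of carousel between 0.041 and 0.047 m); the robot touches nothing.
It fails at once if the table was turned the wrong way (over 0.2 rad anticlockwise) (value of joint turntable below -0.2 rad).
It fails at once if the table was turned on past the next hole (beyond 1.3 rad) (value of joint turntable above 1.3 rad).
It fails at once if a ring was touched by the robot (over 0.5 N) or lifted more than 6 mm (z of any of ring_0, ring_1, ring_2, ring_3, ring_4, ring_5 in the frame of carousel above 0.05 m or contact force between any of the fingers, the arm and ring_0 above 0.5 N or contact force between any of the fingers, the arm and ring_1 above 0.5 N or contact force between any of the fingers, the arm and ring_2 above 0.5 N or contact force between any of the fingers, the arm and ring_3 above 0.5 N or contact force between any of the fingers, the arm and ring_4 above 0.5 N or contact force between any of the fingers, the arm and ring_5 above 0.5 N).
It fails at once if the robot touched the dial gauge or its column (over 1 N) (contact force between any of the fingers, the arm and dial_gauge above 1 N).
It fails at once if a bystander was moved more than 10 mm (distance of any of micrometer, marker, screwdriver, scissors, tape_roll, caliper from where it was at the start of the episode above 0.01 m).
It also fails if it takes over 38 s, if anything falls off the work surface, if the arm or the gripper's body presses on something with over 40 N, if the wrist force passes 120 N, or if a joint passes its speed limit or range.

### The arm

A 7-joint arm with a two-finger parallel gripper is mounted at the origin on a cart in front of the work surface, level with it; the furniture and walls round the work are solid. World frame = base frame: x ahead of the robot, y to its left, z up, the work surface at z = 0. Lengths are in m, angles in degrees, forces in N, time in s.
With the tool pointing down it reaches from about 0.425 to 0.875 m from the base axis. Payload 4.7 kg.
Tool frame: the origin (TCP) lies at the very end of the fingers, on their centre line; the grasp point (between the pads) lies 19 mm behind it; z points along the fingers, y is the direction in which the jaws open and shut (so a half turn about z gives the same grasp; the last joint's range is limited). The gripper opens to 87 mm and grips with 3 to 60 N. Pads are 19 mm wide; open, the fingers measure 117 mm over their backs; the gripper's body (75 mm by 190 mm) begins 51 mm behind the grasp point.
Start: joints at [-71.671, 18.392, -4.016, 83.108, 1.295, 78.541, -3.26], TCP at [0.196, 0.62, 0.223] pointing down, gripper open.
Joint ranges: [-163.93, 163.93], [-17.29, 119.83], [-79.2, 71.16], [3.27, 140.29], [-89.18, 269.18], [5.43, 117.66], [-154.24, 154.24]. Speed limits (degrees/s): [147.25, 147.25, 180, 180, 180, 180, 180].

### API

Orientations are given as [roll, pitch, yaw] about the fixed x, y, z axes, in that order (R = Rz(yaw) Ry(pitch) Rx(roll)).
In Python, from cell import * gives the robot as it stands.
- The arm moves only by the tool drive_tool, never from a script. Its argument "moves" is text: rows parted by semicolons, each of 5 numbers parted by spaces: the shift along the tool's x, y, z in m, then the turn about the tool's z in degrees, then the gripper's target within -1 to 1 (fully open at 1, half-way at 0, shut at -1). In form: x y z yaw fingers; .... A call has exactly 8 rows; each row is the pose to reach, as a shift and turn from the pose commanded when the call began, along the tool's axes at that moment; what a row does not reach only later rows make up. A row lasts 1/10 s, in which the tool goes at most 50 mm and 8.59 degrees, less where a joint would pass 70% of its speed; a pose out of reach is approached as far as the arm can. A call with a gripper value outside its range is refused whole. The fingers move at their own pace and stop on an object; "grip_force" is the grip in N (left out, the last holds). Time passes only in rows, so rows that repeat a pose let the fingers close, or fill a call up. It gives the time, the measured TCP pose, the force and the opening at its end, in the units of the state.
- get_obs(): the state, without advancing time (a new reading comes with each control period).
- read_camera(name): name is "side" or "top" or "wrist"; returns (picture, depth): 400x640x3 uint8, red, green, blue; 400x640 float32, m along the optical axis (not along the pixel's ray), 0 where there is no reading.
- calibration(name): a dict with "intrinsics" (3x3 intrinsics, pixels), "cam_to_world" (4x4, takes a point from camera to world coordinates); the wrist camera has in their place "T_tool_cam" (4x4, takes a point from camera to tool coordinates, whose origin is the TCP and whose axes are the flange's). Camera axes: x right, y up, looking along -z (the intrinsics and any distortion apply to the point x, -y, -z); pixel columns grow to the right and rows downward; lengths in m; the calibration is good to about 2 mm. A picture is of the moment at which its call begins: read the wrist's pose just before it. calibration takes no time and is no camera call.
- sign_off(): hands the job in, once; it reports no verdict.
Trained networks look in the newest picture that a camera, given by its name, has taken for a name from the list of things; names that differ only in an ending like _2 or _b are one class to them, and where a whole thing is asked for, a point or a joint stands for the part that bears it (a point fixed in the world has none). Each returns a list of dicts, best first, with "conf" (0 to 1); they miss things now and then, are a little off and sometimes report something else, mostly with a low value. They report only what shows in the picture. A call takes as long as a camera call.
- search_frame(camera, name): "uv" ([column, row] in pixels, amid what is visible of it).
- pinpoint(camera, name): "uv" ([column, row] in pixels: a listed point, or the origin of a listed thing).
The state is a dict: "time_s": time; "qpos": joint angles; "joint_velocities": joint speeds; "effort": joint torques, N m; "tool_pos": TCP position; "tool_rot": TCP orientation; "force": force on the tool from outside, world axes, zero at the start; "wrist_torque": the same for the moment, N m; "grip_width": finger opening in m.
Only numpy, scipy, OpenCV 4.12 (cv2) and the standard library are available. Lean on these libraries where they do the work, as an engineer would, in place of code of your own. Each camera call takes 0.05 s, during which the arm holds its last target. There are 200 camera calls.

## Working session

There is one attempt and no reset: what is moved stays moved. The work goes in short steps, Python scripts to look and compute and a tool call to move; the robot and the scene stay as the last step left them, time stands still between calls to the robot, and variables do not carry over. Pictures are saved under pics/ and viewed, about 8 in all and at most 12, crops included, and the job is handed in when it is done.

Besides the shell and the picture viewer there is one more tool, called after "Call:" by a JSON object that holds its "api" and its "payload". drive_tool: Moves the arm, as the interface text tells. Its arguments: {"type":"object","properties":{"moves":{"type":"string"},"grip_force":{"type":"number"}},"required":["moves"]}

```bash
mkdir -p pics
cat > h.py <<'E'
from cell import *
import numpy as np, cv2
def ray(cam,uv):
    c=calibration(cam);K=np.array(c["intrinsics"]);T=np.array(c["cam_to_world"])
    d=np.array([(uv[0]-K[0,2])/K[0,0],-(uv[1]-K[1,2])/K[1,1],-1.0])
    return T[:3,3],T[:3,:3]@d
def atz(cam,uv,z):
    o,d=ray(cam,uv);return o+d*(z-o[2])/d[2]
def save(img,n): cv2.imwrite('pics/'+n,cv2.cvtColor(np.ascontiguousarray(img),cv2.COLOR_RGB2BGR))
E
python3 - <<'E'
from h import *
o=get_obs();print(o['time_s'],o['tool_pos'],o['tool_rot'],o['force'])
for c in("top","side"):
    im,d=read_camera(c);save(im,c+'0.png')
    print(c,{k:np.round(v,3).tolist() for k,v in calibration(c).items() if k!='name'})
    for n,z in(("plunger_top",.074),("carousel",0),("gauge_foot",.057),("ring_3",.044)):
        for r in pinpoint(c,n)[:6]:
            print(c,n,np.round(r["uv"],1),round(r["conf"],2),np.round(atz(c,r["uv"],z),4))
E
```

```text
0.0 [0.19556145 0.61930478 0.22145961] [-1.79891099e+02  5.54225785e-03  1.62481248e+02] [-0.88611185  0.24302342 -0.36798754]
top {'intrinsics': [[497.865, 0.0, 317.764], [0.0, 497.865, 199.171], [0.0, 0.0, 1.0]], 'cam_to_world': [[0.41, 0.884, -0.225, 0.126], [-0.912, 0.399, -0.095, -0.259], [0.006, 0.244, 0.97, 1.778], [0.0, 0.0, 0.0, 1.0]]}
top plunger_top [362.5 229.2] 0.4 [ 0.4879 -0.2785  0.074 ]
top plunger_top [360.7 219.4] 0.4 [ 0.5173 -0.2592  0.074 ]
top carousel [356.2 209.5] 0.74 [ 0.5616 -0.2297  0.    ]
top carousel [206.9 130.5] 0.26 [0.6115 0.4104 0.    ]
top gauge_foot [371.9 193.5] 0.65 [ 0.6248 -0.2587  0.057 ]
top ring_3 [371.4 204.6] 0.6 [ 0.5899 -0.273   0.044 ]
top ring_3 [356.2 188.5] 0.53 [ 0.6225 -0.1998  0.044 ]
top ring_3 [344.9 198.6] 0.5 [ 0.5711 -0.1775  0.044 ]
top ring_3 [362.7 218.9] 0.47 [ 0.5288 -0.265   0.044 ]
top ring_3 [350.8 211.3] 0.45 [ 0.5369 -0.2154  0.044 ]
side {'intrinsics': [[375.461, 0.0, 317.725], [0.0, 375.461, 195.848], [0.0, 0.0, 1.0]], 'cam_to_world': [[-0.915, 0.255, -0.313, 0.005], [-0.404, -0.601, 0.69, 0.98], [-0.012, 0.757, 0.653, 1.129], [0.0, 0.0, 0.0, 1.0]]}
side plunger_top [335.7 175.5] 0.41 [ 0.4925 -0.2976  0.074 ]
side carousel [313.1 191.3] 0.84 [ 0.5792 -0.234   0.    ]
side gauge_foot [305.7 179.4] 0.54 [ 0.6167 -0.237   0.057 ]
side ring_3 [304.4 186.2] 0.54 [ 0.6083 -0.2041  0.044 ]
side ring_3 [329.4 183.4] 0.42 [ 0.511  -0.2674  0.044 ]
side ring_3 [318.3 172.6] 0.41 [ 0.5911 -0.3226  0.044 ]
side ring_3 [320.8 188.7] 0.35 [ 0.5323 -0.217   0.044 ]
side ring_3 [314.6 191.9] 0.29 [ 0.5489 -0.1855  0.044 ]
```

View pics/top0.png

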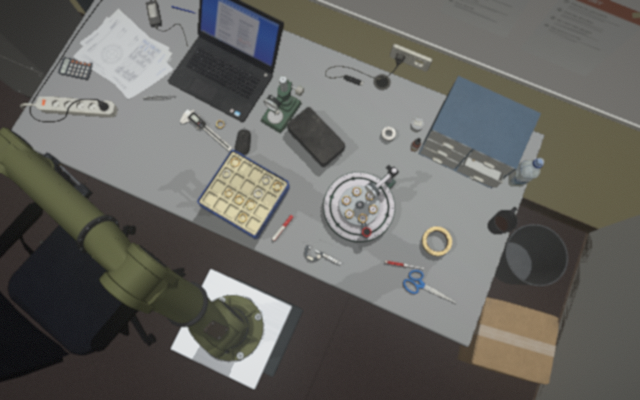

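View pics/side0.png

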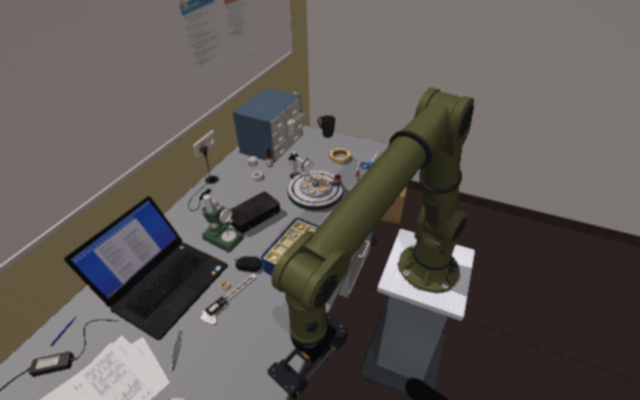

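The top view shows the carousel around (358,208), the red knob at (366,232) and the gauge column near (392,172). I'll swing over to it, via a waypoint ahead of the robot.

Call:
{"api": "drive_tool", "payload": {"moves": "-0.038 -0.017 -0.008 8 -1; -0.077 -0.033 -0.015 16 -1; -0.115 -0.05 -0.023 24 -1; -0.154 -0.067 -0.03 32 -1; -0.192 -0.083 -0.038 40 -1; -0.231 -0.1 -0.045 48 -1; -0.27 -0.117 -0.053 56 -1; -0.308 -0.133 -0.06 64 -1", "grip_force": 20}}

```text
time_s: 1.3
tool_pos: [0.4507, 0.3989, 0.2834]
tool_rot: [180.0, -0.0, 98.1]
force: [0.1, 0.3, -0.0]
grip_width: 0.0314
```

Call:
{"api": "drive_tool", "payload": {"moves": "-0.05 0.002 0 8 -1; -0.1 0.003 0 16 -1; -0.15 0.005 0 24 -1; -0.2 0.006 0 32 -1; -0.25 0.008 0 40 -1; -0.3 0.009 0 48 -1; -0.35 0.01 0 56 -1; -0.4 0.01 0 64 -1"}}

```text
time_s: 2.1
tool_pos: [0.5183, 0.0043, 0.283]
tool_rot: [-180.0, -0.1, 34.2]
force: [0.1, -0.1, 0.0]
grip_width: 0.0006
```

Call:
{"api": "drive_tool", "payload": {"moves": "-0.033 0.028 0.004 1 -1; -0.067 0.057 0.008 2 -1; -0.1 0.085 0.012 3 -1; -0.133 0.114 0.016 4 -1; -0.167 0.142 0.02 5 -1; -0.2 0.171 0.025 6 -1; -0.2 0.171 0.03 7 -1; -0.2 0.171 0.03 7 -1"}}

```text
time_s: 2.9
tool_pos: [0.4493, -0.2487, 0.2522]
tool_rot: [-179.9, 0.0, 27.3]
force: [0.5, 1.2, -0.2]
grip_width: 0.0004
```

```bash
cat >> h.py <<'E'
from scipy.spatial.transform import Rotation as Ro
def wr(o):
    c=calibration("wrist");T=np.eye(4);T[:3,:3]=Ro.from_euler('xyz',o['tool_rot'],degrees=True).as_matrix();T[:3,3]=o['tool_pos']
    return np.array(c["intrinsics"]),T@np.array(c["T_tool_cam"])
def watz(o,uv,z):
    K,T=wr(o);d=T[:3,:3]@np.array([(uv[0]-K[0,2])/K[0,0],-(uv[1]-K[1,2])/K[1,1],-1.0]);p=T[:3,3]
    return p+d*(z-p[2])/d[2]
E
python3 - <<'E'
from h import *
o=get_obs();print(o['time_s'],o['tool_pos'],o['tool_rot'])
im,d=read_camera("wrist");save(im,'w0.png');K,T=wr(o);print({k:np.round(v,3).tolist() for k,v in calibration("wrist").items()})
for n,z in(("plunger_top",.074),("carousel",0),("gauge_foot",.057),("ring_3",.044)):
    for r in pinpoint("wrist",n)[:6]:
        print(n,np.round(r["uv"],1),round(r["conf"],2),np.round(watz(o,r["uv"],z),4))
E
```

```text
2.9 [ 0.44934508 -0.24866108  0.25215355] [-1.79948156e+02  2.52497157e-03  2.72997583e+01]
{'intrinsics': [[283.017, 0.0, 321.104], [0.0, 283.017, 198.385], [0.0, 0.0, 1.0]], 'T_tool_cam': [[-0.001, 0.953, 0.301, 0.082], [1.0, 0.0, 0.001, -0.0], [0.001, 0.301, -0.953, -0.161], [0.0, 0.0, 0.0, 1.0]]}
plunger_top [363.6 168.9] 0.92 [ 0.4834 -0.2885  0.074 ]
plunger_top [351.5  83.2] 0.68 [ 0.5614 -0.2282  0.074 ]
carousel [351.7  84.8] 0.73 [ 0.5684 -0.2332  0.    ]
carousel [361.4 122.7] 0.3 [ 0.5311 -0.2697  0.    ]
gauge_foot [392.   53.4] 0.95 [ 0.612  -0.2547  0.057 ]
ring_3 [350.   37.5] 0.81 [ 0.6072 -0.2042  0.044 ]
ring_3 [326.2 107.4] 0.71 [ 0.5261 -0.2154  0.044 ]
ring_3 [390.5  55.4] 0.68 [ 0.6126 -0.2558  0.044 ]
ring_3 [317.9  62.8] 0.62 [ 0.5663 -0.1833  0.044 ]
ring_3 [255.1 210. ] 0.62 [ 0.3608 -0.1905  0.044 ]
ring_3 [391.1  99.4] 0.55 [ 0.571  -0.2822  0.044 ]
```

View pics/w0.png

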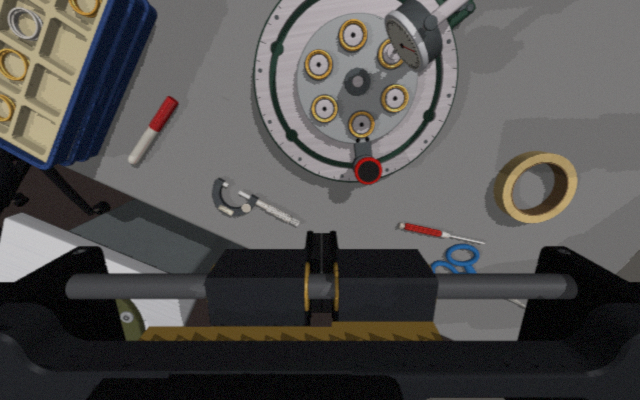

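The wrist view shows the knob at (368,170), the dial at (413,35) and the rings around the hub at (358,82). Ring pairs and the knob agree on an axis at about (0.569,-0.234), with the arm bearing about -146°. Next I'll hover close above the knob.

Call:
{"api": "drive_tool", "payload": {"moves": "0.005 0.028 0.01 -3 -1; 0.01 0.055 0.03 -6.5 -1; 0.01 0.055 0.06 -6.5 -1; 0.01 0.055 0.09 -6.5 -1; 0.01 0.055 0.12 -6.5 -1; 0.01 0.055 0.142 -6.5 -1; 0.01 0.055 0.142 -6.5 -1; 0.01 0.055 0.142 -6.5 -1"}}

```text
time_s: 3.95
tool_pos: [0.485, -0.2916, 0.111]
tool_rot: [180.0, 0.0, 34.1]
force: [-0.3, -0.2, 0.9]
grip_width: 0.0006
```

Run:
```python
from h import *
o=get_obs();print(o['time_s'],o['tool_pos'],o['tool_rot'])
im,d=read_camera("wrist");save(im,'w1.png');print(im.shape)
K,T=wr(o)
p=np.linalg.inv(T)@np.r_[o['tool_pos'],1];print('tcp px',K[0,0]*p[0]/-p[2]+K[0,2],K[1,1]*-p[1]/-p[2]+K[1,2])
for n,z in(("plunger_top",.074),("carousel",0),("gauge_foot",.057),("ring_3",.044)):
    for r in pinpoint("wrist",n)[:6]:
        print(n,np.round(r["uv"],1),round(r["conf"],2),np.round(watz(o,r["uv"],z),4))
hs=cv2.cvtColor(im,cv2.COLOR_RGB2HSV);m=((hs[...,0]<8)|(hs[...,0]>172))&(hs[...,1]>150)&(hs[...,2]>60)
n,l,s,c=cv2.connectedComponentsWithStats(m.astype(np.uint8))
for i in range(1,n):
    if s[i,4]>80:print(s[i],c[i])
```

```text
3.95 [ 0.48500682 -0.29157641  0.1110015 ] [1.79995825e+02 6.19100588e-03 3.40531418e+01]
(400, 640, 3)
tcp px 322.05391618743346 244.901528177398
carousel [550.5 254.9] 0.63 [ 0.5663 -0.5338  0.    ]
carousel [320.9  86. ] 0.61 [ 0.5685 -0.2342  0.    ]
gauge_foot [382.3  35.7] 0.89 [ 0.6145 -0.2532  0.057 ]
gauge_foot [377.6  42.7] 0.45 [ 0.6094 -0.2532  0.057 ]
ring_3 [322.  145.1] 0.95 [ 0.53   -0.2613  0.044 ]
ring_3 [318.5   4.5] 0.9 [ 0.6087 -0.2051  0.044 ]
ring_3 [266.5 118.8] 0.86 [ 0.5226 -0.2143  0.044 ]
ring_3 [374.5 113.7] 0.84 [ 0.5725 -0.2815  0.044 ]
ring_3 [261.7  41.4] 0.67 [ 0.5669 -0.184   0.044 ]
ring_3 [379.8  45.7] 0.63 [ 0.6122 -0.2561  0.044 ]
[   0   66   48   54 1235] [21.44939271 91.76437247]
[303 203  44  38 498] [325.2811245  215.95381526]
```

View pics/w1.png

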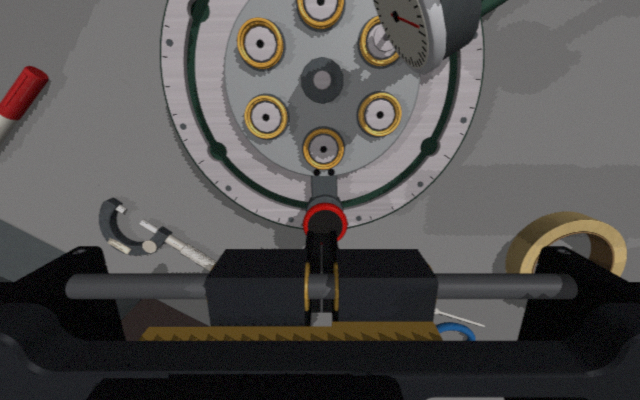

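The close view shows the knob (ring centre about (325,223)) under the closed fingertips, with its arm in line with the tool's x-axis. I'll shift 2 mm outward and press.

Call:
{"api": "drive_tool", "payload": {"moves": "-0.002 0 0.012 0 -1; -0.002 0 0.024 0 -1; -0.002 0 0.032 0 -1; -0.002 0 0.036 0 -1; -0.002 0 0.039 0 -1; -0.002 0 0.042 0 -1; -0.002 0 0.045 0 -1; -0.002 0 0.045 0 -1"}}

```text
time_s: 5.0
tool_pos: [0.4827, -0.2938, 0.0657]
tool_rot: [180.0, 0.0, 34.0]
force: [-1.8, -0.3, 4.3]
grip_width: 0.0007
```

Call:
{"api": "drive_tool", "payload": {"moves": "0 0 0.001 0 -1; 0 0 0.001 0 -1; 0 0 0.002 0 -1; 0 0 0.002 0 -1; 0 0 0.002 0 -1; 0 0 0.002 0 -1; 0 0 0.002 0 -1; 0 0 0.002 0 -1"}}

```text
time_s: 5.8
tool_pos: [0.4828, -0.2939, 0.0641]
tool_rot: [179.9, -0.0, 34.0]
force: [-2.5, -0.7, 5.7]
grip_width: 0.0006
```

Run:
```python
from h import *
o=get_obs();print(o['time_s'],o['tool_pos'],o['force'],o['tool_rot'])
c=np.array([.569,-.234]);v=np.array(o['tool_pos'][:2])-c;print(np.linalg.norm(v),np.degrees(np.arctan2(v[1],v[0])))
# rows: about axis (R,th): tool x inward, y such that clockwise travel is -y ; turn +th about tool z
R=.105
for t in range(0,31,3): 
  a=np.radians(t);print(t,np.round([R*(1-np.cos(a)),-R*np.sin(a)],4))
```

```text
5.8 [ 0.48279477 -0.29387228  0.06411883] [-2.53772131 -0.68197257  5.68125059] [ 1.79947125e+02 -3.25121787e-03  3.39591225e+01]
0.10495728223926117 -145.21878866976272
0 [ 0. -0.]
3 [ 0.0001 -0.0055]
6 [ 0.0006 -0.011 ]
9 [ 0.0013 -0.0164]
12 [ 0.0023 -0.0218]
15 [ 0.0036 -0.0272]
18 [ 0.0051 -0.0324]
21 [ 0.007  -0.0376]
24 [ 0.0091 -0.0427]
27 [ 0.0114 -0.0477]
30 [ 0.0141 -0.0525]
```

Call:
{"api": "drive_tool", "payload": {"moves": "0.0001 -0.0055 0 3 -1; 0.0006 -0.011 0 6 -1; 0.0013 -0.0164 0 9 -1; 0.0023 -0.0218 0 12 -1; 0.0036 -0.0272 0 15 -1; 0.0051 -0.0324 0 18 -1; 0.007 -0.0376 0 21 -1; 0.0091 -0.0427 0 24 -1"}}

```text
time_s: 6.6
tool_pos: [0.4664, -0.2536, 0.0642]
tool_rot: [179.9, -0.0, 9.8]
force: [-2.3, -1.9, 5.3]
grip_width: 0.0003
```

```bash
cat > st.py <<'E'
from h import *
import sys
o=get_obs();print(o['time_s'],o['tool_pos'],o['force'],o['tool_rot'])
c=np.array([.569,-.234]);v=np.array(o['tool_pos'][:2])-c;print(np.linalg.norm(v),-145.4-np.degrees(np.arctan2(v[1],v[0])))
im,d=read_camera("wrist");save(im,sys.argv[1])
E
python3 st.py w2.png
```

```text
6.6 [ 0.46637621 -0.25360398  0.06416909] [-2.27462992 -1.90892716  5.32794585] [ 1.79924705e+02 -2.65979553e-02  9.81683332e+00]
0.10447946066244294 23.785214069990445
```

View pics/w2.png

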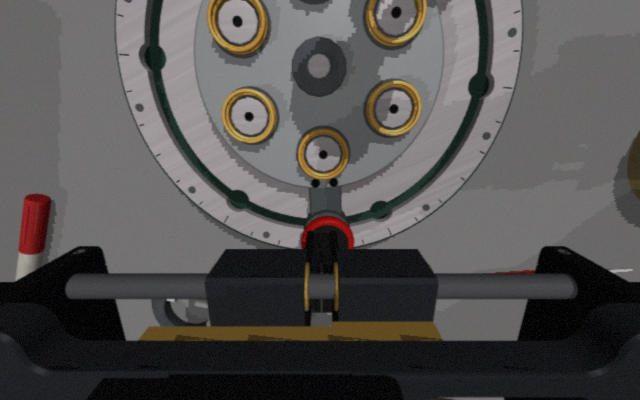

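The table follows: the arm lies between the holes at (238,199) and (380,209), with the knob still under the fingertips. Continuing.

Call:
{"api": "drive_tool", "payload": {"moves": "0.0001 -0.0055 0 3 -1; 0.0006 -0.011 0 6 -1; 0.0013 -0.0164 0 9 -1; 0.0023 -0.0218 0 12 -1; 0.0036 -0.0272 0 15 -1; 0.0051 -0.0324 0 18 -1; 0.007 -0.0376 0 21 -1; 0.0091 -0.0427 0 24 -1"}}

```text
time_s: 7.45
tool_pos: [0.4677, -0.2091, 0.0638]
tool_rot: [-180.0, 0.0, -14.2]
force: [-3.4, -0.7, 6.3]
grip_width: 0.0003
```

```bash
python3 st.py w3.png
```

```text
7.45 [ 0.46772713 -0.20912357  0.06383919] [-3.42052741 -0.68646503  6.27778713] [-1.79993706e+02  2.10596509e-02 -1.41640369e+01]
0.10428341944574199 -311.59924135315555
```

View pics/w3.png

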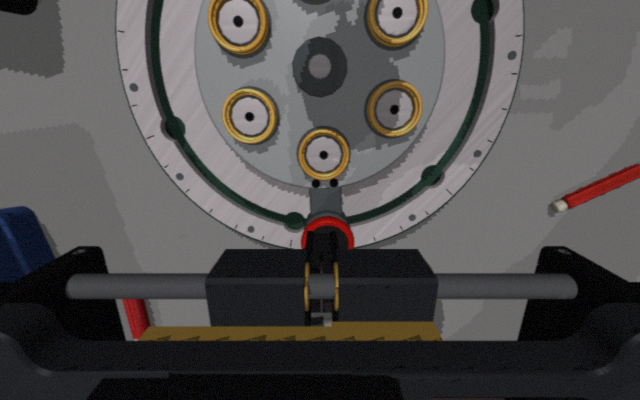

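Hole at (293,222), about 12° to go.

Call:
{"api": "drive_tool", "payload": {"moves": "0.0001 -0.0055 0 3 -1; 0.0006 -0.011 0 6 -1; 0.0013 -0.0164 0 9 -1; 0.0018 -0.019 0 10.5 -1; 0.0023 -0.0216 0 11.9 -1; 0.0023 -0.0216 0 11.9 -1; 0.0023 -0.0216 -0.003 11.9 -1; 0.0023 -0.0216 -0.006 11.9 -1"}}

```text
time_s: 8.3
tool_pos: [0.4756, -0.188, 0.0698]
tool_rot: [-179.9, 0.0, -25.9]
force: [-1.8, 1.4, 2.4]
grip_width: 0.0008
```

Call:
{"api": "drive_tool", "payload": {"moves": "0 0 -0.002 0 -1; 0 0 -0.004 0 -1; 0 0 -0.006 0 -1; 0 0 -0.009 0 -1; 0 0 -0.013 0 -1; 0 0 -0.02 0 -1; 0 0 -0.03 0 -1; 0 0 -0.03 0 -1"}}

```text
time_s: 9.1
tool_pos: [0.4766, -0.1891, 0.1011]
tool_rot: [-179.9, -0.2, -25.9]
force: [-0.0, 0.1, -0.4]
grip_width: 0.0003
```

```bash
python3 st.py w4.png;  python3 - <<'E'
from h import *
o=get_obs();im,d=read_camera("wrist")
ps=[]
for n,z in(("plunger_top",.074),("gauge_foot",.057),("ring_3",.044)):
    for r in pinpoint("wrist",n)[:6]:
        print(n,np.round(r["uv"],1),round(r["conf"],2),np.round(watz(o,r["uv"],z),4))
hs=cv2.cvtColor(im,cv2.COLOR_RGB2HSV);m=((hs[...,0]<8)|(hs[...,0]>172))&(hs[...,1]>150)&(hs[...,2]>60)
n,l,s,c=cv2.connectedComponentsWithStats(m.astype(np.uint8))
for i in range(1,n):
    if s[i,4]>80:print(s[i],c[i])
K,T=wr(o)
for r,cc in ((205,325),(208,310),(208,340),(212,305),(212,345)):
    z=d[r,cc];p=T@np.array([(cc-K[0,2])/K[0,0]*z,-(r-K[1,2])/K[1,1]*z,-z,1]);print(r,cc,p[:3])
E
```

```text
9.1 [ 0.4766177  -0.18909154  0.10114851] [-0.03693142  0.07848164 -0.36308113] [-1.79929764e+02 -1.51824528e-01 -2.59199917e+01]
0.1027193259352421 -299.47489854571575
plunger_top [326.2 228. ] 0.62 [ 0.4746 -0.1931  0.074 ]
ring_3 [265.3 115.7] 0.98 [ 0.5634 -0.1863  0.044 ]
ring_3 [318.8 146.3] 0.84 [ 0.526  -0.2121  0.044 ]
ring_3 [377.1 111. ] 0.76 [ 0.5304 -0.2619  0.044 ]
ring_3 [378.   37.3] 0.64 [ 0.5747 -0.281   0.044 ]
ring_3 [257.3  41.1] 0.57 [ 0.6088 -0.2055  0.044 ]
[559  98  72  52 971] [594.47476828 122.78475798]
[303 205  46  41 541] [326.73752311 219.03512015]
[191 299  20  27 333] [201.62162162 310.76876877]
205 325 [ 0.48829213 -0.19886113  0.06633789]
208 310 [ 0.48550938 -0.18442547  0.0479182 ]
208 340 [ 0.47511778 -0.20607097  0.04823166]
212 305 [ 0.47766577 -0.17460647  0.02637705]
212 345 [ 0.47003632 -0.20820435  0.04759878]
```

View pics/w4.png

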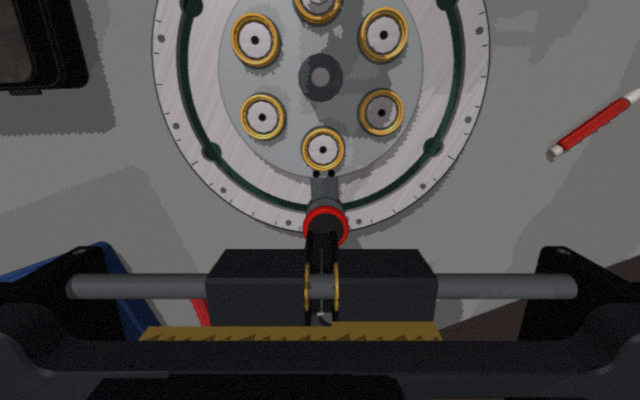

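Released; I'll back off and measure the knob's height by depth.

Call:
{"api": "drive_tool", "payload": {"moves": "0 0 -0.02 0 -1; -0.01 0 -0.04 0 -1; -0.02 0 -0.06 0 -1; -0.03 0 -0.08 0 -1; -0.04 0 -0.1 0 -1; -0.04 0 -0.1 0 -1; -0.04 0 -0.1 0 -1; -0.04 0 -0.1 0 -1"}}

```text
time_s: 10.15
tool_pos: [0.4391, -0.1712, 0.1986]
tool_rot: [179.9, 0.1, -25.9]
force: [-0.1, 0.7, -1.3]
grip_width: 0.0003
```

```bash
cat > fin.py <<'E'
from h import *
o=get_obs();im,d=read_camera("wrist");save(im,'w5.png');print(o['time_s'],o['tool_pos'],o['force'])
K,T=wr(o);v,u=np.mgrid[:400,:640];P=np.stack([(u-K[0,2])/K[0,0]*d,-(v-K[1,2])/K[1,1]*d,-d,np.ones_like(d)],-1)@T.T
r=[q["uv"] for q in pinpoint("wrist","plunger_top")[:1]][0];print('knob',r,watz(o,r,.074))
c=np.array([.569,-.234])
D=np.hypot(P[...,0]-c[0],P[...,1]-c[1]);ok=d>0
k=ok&(np.hypot(u-r[0],v-r[1])<8);print('knob z',np.percentile(P[k][:,2],[10,50,90]))
print('table z',np.median(P[ok&(D<.072)&(D>.068)][:,2]),'plate z',np.percentile(P[ok&(D<.125)&(D>.118)][:,2],[25,50,75]))
R=[watz(o,q["uv"],.044)[:2] for q in pinpoint("wrist","ring_3") if q["conf"]>.5]
for p in R:
    w=p-c;print(np.round(p,4),round(np.linalg.norm(w),4),round((-145.4-np.degrees(np.arctan2(w[1],w[0])))%60,1))
E
python3 fin.py
```

```text
10.15 [ 0.43908775 -0.17121179  0.19861127] [-0.12166145  0.70944885 -1.33680855]
knob [325.2, 152.6] [ 0.4726154  -0.19338681  0.074     ]
knob z [0.072589   0.07342014 0.07436274]
table z 0.043116093085482504 plate z [0.29139299 0.30299439 0.30947245]
[ 0.6099 -0.2073] 0.0489 1.4
[ 0.5747 -0.2802] 0.0465 57.6
[ 0.5295 -0.2626] 0.0487 58.7
[ 0.5233 -0.2139] 0.0499 58.4
[ 0.5649 -0.1857] 0.0484 59.7
```

View pics/w5.png

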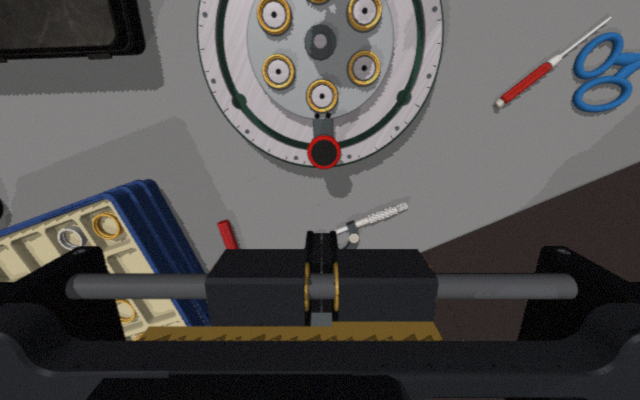

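The view shows the knob at (325,152), lying between the holes at (240,100) and (404,98). It measures 30.3 mm above the table face, where 30 mm is fully up and 24 mm is caught. The rings are in place and the hand is clear, so I'm handing in.

```bash
python3 -c "
from cell import *
print(sign_off())"
```

```text
the job is handed in; nothing more can be done
None
```

I pressed the red plunger down with the closed fingertips, turned the table 60° clockwise, let the plunger spring up into the next hole, and took the hand away. The job was handed in at about 10 s of the 38 s allowed. It reports no verdict.

**Plunger:** by depth measurement the knob sits 30.3 mm above the table face. Fully up is 30 mm, and caught under the plate would be 24 mm.

**Table angle:** the rings I could see put the turn at about 58–61°. The knob's own detected position gave about 57°. I put that down to detector and calibration error, since the plunger is up and so must be in its hole.

**Rings and other things:** the rings looked flat on their stubs in the last picture, where the sixth was cut off at the edge. I did not measure ring heights or see ring 3 under the gauge's foot. One depth check, of the index plate, gave an unusable value, so I did not use it. I noticed no contact with the gauge or the other things on the desk.

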